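# Put the bench lamp together on its foot

## Task

Put the bench lamp together: set the aluminium housing over the two pegs of the round steel foot so that it sits fully home and flat, either way round, and then take the lamp head out of the wooden block and stand its stem upright in the housing's middle bore, right down to the foot. Lower both parts gently rather than dropping them, do not let the lamp fall over, and leave the screwdriver, paint tin and glue bottle where they are.

Things in the scene. Friction and masses are not known exactly. Their poses are not given: they have to be found in the camera images.
- foot: Lamp foot, fixed to the bench: round dark steel disc, 160 mm across, 14 mm thick, with two upright steel pegs on top, 45 mm either side of the centre along its x axis. Each peg is 12 mm in diameter and stands 26 mm above the disc; its upper 9 mm taper to 5 mm. Origin: centre of the underside, on the bench; z up; disc top at z = 14 mm.
- housing: Lamp housing, loose, flat on the bench: aluminium block 130 mm long (x), 50 wide (y), 45 high (z), about 0.5 kg. Three vertical through holes on its long centre line: 15 mm diameter at x = -45 and +45 mm (pegs), and a 25 mm bore at x = 0 (stem). Black knob sticking out 12 mm at the +x end, thin switch at the -x end. Origin: centre of underside; z up.
- lamp: Lamp head on its stem, loose, upright in the wooden block: steel stem 22 mm in diameter from z = 0 to 85 mm (lowest 6 mm taper to 16 mm), above it a black cylindrical head 54 mm in diameter from z = 85 to 150 mm, white disc on top; about 0.35 kg. Origin: centre of the stem's lower end; z up along the stem.
- block: Plywood block, fixed to the bench, that holds the lamp at the start: 110 mm (x) by 90 mm (y), 60 mm high, with one 25 mm hole, 40 mm deep, in the middle of its top (hole floor 20 mm above the bench). Origin: centre of the underside; z up.
- screwdriver: Bystander: screwdriver, 190 mm long, lying along its x axis. Origin near its middle on the bench.
- tin: Bystander: round steel paint tin, 84 mm across, 110 mm high. Origin: centre of the underside.
- glue: Bystander: white glue bottle, 56 mm across, 150 mm high. Origin: centre of the underside.

How it is judged (in metres and radians):
On the way, in this order (a step that is already met when the one before it is completed fails the run):
1. the housing is seated on the foot's pegs and let go, while the lamp is still in the wooden block (horizontal distance between housing and foot below 0.005 m and z of housing in the frame of foot below 0.0175 m and angle between the x axis of housing and the x axis of foot, either way round below 0.08 rad and angle between housing's own z axis and vertical below 0.05 rad and contact force between the fingers and housing below 0.1 N and horizontal distance between lamp and block below 0.02 m and z of lamp in the frame of block below 0.03 m), for 0.2 s.
2. the lamp's stem stands in the housing's middle bore, down to the foot (horizontal distance between housing and foot below 0.005 m and z of housing in the frame of foot below 0.0175 m and angle between the x axis of housing and the x axis of foot, either way round below 0.08 rad and angle between housing's own z axis and vertical below 0.05 rad and horizontal distance between lamp and foot below 0.006 m and z of lamp in the frame of foot below 0.0185 m and angle between lamp's own z axis and vertical below 0.1 rad), for 0.2 s.
At the end, for the whole second after the job is handed in: Housing over both pegs: within 5 mm of the foot's centre, 3.5 mm of its top, 0.08 rad of the pegs' line (either way round), tilt under 0.05 rad. Lamp stem in the middle bore: within 6 mm of the foot's centre, 4.5 mm of its top, tilt under 0.1 rad. Both at rest (all of step 2 and linear speed of each of housing, lamp below 0.02 m/s); the robot touches nothing.
It fails at once if the housing is dropped or slammed down (faster than 0.5 m/s in the last 30 mm above the foot plate) (horizontal distance between housing and foot below 0.03 m and z of housing in the frame of foot below 0.044 m and linear speed of housing above 0.5 m/s).
It fails at once if the lamp is dropped or slammed down (faster than 0.5 m/s in the last 30 mm above the foot plate) (horizontal distance between lamp and foot below 0.03 m and z of lamp in the frame of foot below 0.044 m and linear speed of lamp above 0.5 m/s).
It fails at once if the lamp falls over (tilts more than 0.8 rad) (angle between lamp's own z axis and vertical above 0.8 rad).
It fails at once if the screwdriver, paint tin or glue bottle is moved by more than 30 mm (distance of any of screwdriver, tin, glue from where it was at the start of the episode above 0.03 m).
It also fails if it takes over 72 s, if anything falls off the work surface, if the arm or the gripper's body presses on something with over 40 N, if the wrist force passes 120 N, or if a joint passes its speed limit or range.

## Robot

A 6-joint arm with a two-finger parallel gripper is mounted at the origin on the work surface. World frame = base frame: x ahead of the robot, y to its left, z up, the work surface at z = 0. Lengths are in mm, angles in rad, forces in N, time in s.
With the tool pointing down it reaches from about 275 to 825 mm from the base axis. Payload 5.2 kg.
Tool frame: the origin (TCP) lies at the centre of the arm's flange, where the gripper is bolted on; the fingertips stand 186 mm ahead of it and the grasp point (between the pads) lies 167 mm ahead of it; z points along the fingers, y is the line along which they close (so a half turn about z gives the same grasp; the last joint's range is limited). The gripper opens to 93 mm and grips with 3 to 60 N. Pads are 15 mm wide; open, the fingers measure 128 mm over their backs; the gripper's body (75 mm by 188 mm) begins 65 mm behind the grasp point.
Start: joints at [1.046, 0.259, 1.535, -0, 1.348, -0.203], TCP at [173.93, 521.78, 404.753] pointing down, gripper open.
Joint ranges: [-3.14, 3.14], [-0.91, 2.08], [0.19, 2.58], [-1.22, 4.36], [0.22, 2.71], [-3.12, 3.12]. Speed limits (rad/s): [2.57, 2.57, 3.14, 3.14, 3.14, 3.14].

## Interface

Orientations are given as a rotation vector (axis times angle).
In Python, from station import status, cams, bot gives the robot as it stands.
- The arm moves only by the shell command python3 -m handwheel 'ROWS' [OPENING] [FORCE]. ROWS is JSON, a list of rows, each a list of 6 numbers: the shift along the tool's x, y, z in m, then the turn, a rotation vector about the tool's x, y, z in rad. In form: [[x, y, z, rx, ry, rz], ...]. A call has 1 to 12 rows; each row is the pose to reach, as a shift and turn from the pose commanded when the call began, along the tool's axes at that moment; what a row does not reach only later rows make up. A row lasts 1/8 s, in which the tool goes at most 62.5 mm and 10.7 degrees, less where a joint would pass 70% of its speed; a pose out of reach is approached as far as the arm can. A call with a gripper value outside its range is refused whole. OPENING is the finger opening in m, from 0 to 0.093, set as the call begins (- or left out, the last holds). The fingers move at their own pace and stop on an object; FORCE is the grip in N (left out, the last holds). Time passes only in rows, so rows that repeat a pose let the fingers close. It gives the time, the measured TCP pose, the force, the opening and the grip force at its end, in the units of the state.
- status.get_obs(): the state, without advancing time (a new reading comes with each control period).
- cams.capture(name): name is "side" or "top" or "wrist"; returns the picture (400x640x3 uint8, red, green, blue); there is no depth.
- cams.camera_params(name): a dict with "fov_y" (degrees; the focal length in pixels is half the picture's height over the tangent of half this angle, whatever the lens; pixels are square), "cx", "cy" (the principal point, pixels), "distortion" ([k1, k2, p1, p2, k3] as OpenCV has them; the pictures are not rectified), "origin" and "rotation" of the camera in the world. Camera axes: x right, y down, z forward; pixel columns grow to the right and rows downward; lengths in mm; the calibration is good to about 2 mm. A picture is of the moment at which its call begins: read the wrist's pose just before it. camera_params takes no time and is no camera call; for the wrist camera it gives the pose at the moment of the call.
- bot.hand_in(): hands the job in; it is judged then, once.
Trained networks look in the newest picture that a camera, given by its name, has taken for a name from the list of things; names that differ only in an ending like _2 or _b are one class to them, and where a whole thing is asked for, a point or a joint stands for the part that bears it (a point fixed in the world has none). Each returns a list of dicts, best first, with "p" (0 to 1); they miss things now and then, are a little off and sometimes report something else, mostly with a low value. They report only what shows in the picture. A call takes as long as a camera call.
- cams.search_frame(target, camera): "at" ([x, y, z] in mm, in world coordinates, good to about 4 mm: the middle of the surface that is visible of it).
The state is a dict: "time": time; "joint_positions": joint angles; "qvel": joint speeds; "effort": joint torques, N m; "tcp_pos": TCP position; "ee_rot": TCP orientation; "contact_force": force on the tool from outside, world axes, zero at the start; "torque": the same for the moment, N m; "gripper_width": finger opening in mm; "gripper_force": force on a finger pad.
Only numpy, scipy, OpenCV 4.12 (cv2) and the standard library are available. Lean on these libraries where they do the work, as an engineer would, in place of code of your own. Each camera call takes 0.05 s, during which the arm holds its last target. There are 200 camera calls.

## Working session

There is one attempt and no reset: what is moved stays moved. The work goes in short steps, Python scripts to look and compute and a shell command to move; the robot and the scene stay as the last step left them, time stands still between calls to the robot, and variables do not carry over. Pictures are saved under pics/ and viewed, at most 10 in all, crops included, and the job is handed in when it is done.

```bash
mkdir -p pics; ls; python3 - <<'E'
from station import status,cams,bot
import cv2,numpy as np
np.set_printoptions(precision=3,suppress=True)
o=status.get_obs();print(o['time'],o['tcp_pos'],o['ee_rot'])
for c in ['side','top','wrist']:
    im=cams.capture(c);cv2.imwrite(f'pics/{c}0.png',im[:,:,::-1])
    p=cams.camera_params(c);print(c,p)
    for t in ['foot','housing','lamp','block','screwdriver','tin','glue']:
        print(t,[(np.round(d['at']),round(d['p'],2)) for d in cams.search_frame(t,c)[:2]])
print(status.get_obs()['time'])
E
```

```text
pics
0.0 [173.825 521.574 403.948] [-0.503 -3.1    0.003]
side {'fov_y': 57.05270885930288, 'cx': 325.89375642833414, 'cy': 202.95696518648208, 'distortion': array([-0.081,  0.   ,  0.   ,  0.   ,  0.   ]), 'origin': array([ 273.126, -643.58 ,  765.237]), 'rotation': array([-2.304,  0.519, -0.223])}
foot [(array([ 455., -274.,   15.]), 0.77)]
housing [(array([474., 247.,  43.]), 0.56)]
lamp [(array([606., -16., 152.]), 0.59)]
block [(array([601., -26.,  62.]), 0.57)]
screwdriver [(array([445.,   0.,  22.]), 0.93)]
tin [(array([727., 179.,  82.]), 0.94)]
glue [(array([ 766., -218.,   84.]), 0.62)]
top {'fov_y': 43.65595178165501, 'cx': 314.664947718054, 'cy': 198.74201086718242, 'distortion': array([-0.156,  0.   ,  0.   ,  0.   ,  0.   ]), 'origin': array([ 474.97 ,  -14.518, 1403.021]), 'rotation': array([-2.174,  2.164, -0.082])}
foot [(array([ 457., -268.,   15.]), 0.83)]
housing [(array([479., 268.,  46.]), 0.88)]
lamp []
block [(array([600.,  -1.,  59.]), 0.91)]
screwdriver [(array([445.,   3.,  22.]), 0.81)]
tin [(array([734., 201., 113.]), 0.63)]
glue [(array([ 768., -201.,   97.]), 0.73)]
wrist {'fov_y': 60.38048256307038, 'cx': 311.0389114874938, 'cy': 196.54142056951554, 'distortion': array([0.024, 0.   , 0.   , 0.   , 0.   ]), 'origin': array([104.72 , 545.698, 384.003]), 'rotation': array([2.37 , 1.707, 0.225])}
foot []
housing []
lamp []
block []
screwdriver []
tin []
glue []
1.2
```

View pics/top0.png

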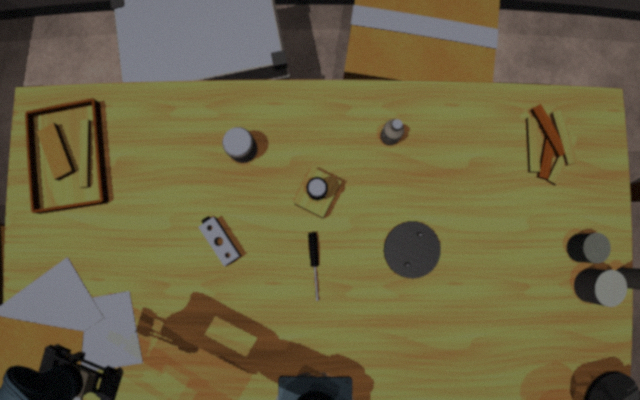

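View pics/side0.png

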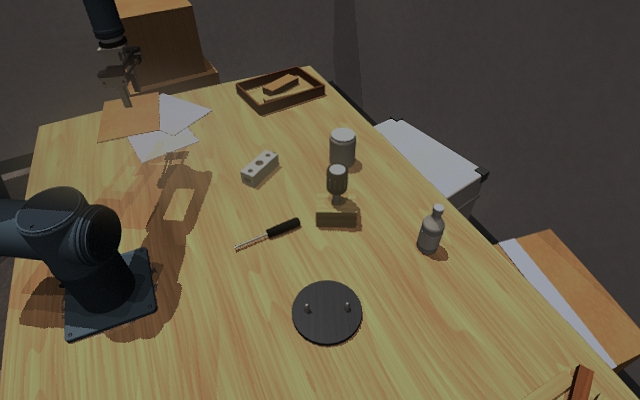

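```bash
cat > h.py <<'E'
from station import status,cams,bot
import cv2,numpy as np
from scipy.spatial.transform import Rotation as Ro
np.set_printoptions(precision=4,suppress=True)
def rel(pos,az):
    """tool-frame shift (m) and turn to TCP pos (mm), tool x at azimuth az deg, pointing down"""
    o=status.get_obs();R=Ro.from_rotvec(o['ee_rot']);a=np.radians(az)
    T=Ro.from_matrix(np.array([[np.cos(a),np.sin(a),0],[np.sin(a),-np.cos(a),0],[0,0,-1]]).T)
    print('t',o['time'],'tcp',o['tcp_pos'],'az',np.degrees(np.arctan2(*R.as_matrix()[1::-1,0])),'F',o['contact_force'],'w',o['gripper_width'])
    print('rel',R.inv().apply(np.array(pos)-o['tcp_pos'])/1000,(R.inv()*T).as_rotvec())
def grab(c,name=None):
    p=cams.camera_params(c);im=cams.capture(c)
    if name: cv2.imwrite(f'pics/{name}.png',im[:,:,::-1])
    return im,p
def K(p):
    f=200/np.tan(np.radians(p['fov_y']/2));return np.array([[f,0,p['cx']],[0,f,p['cy']],[0,0,1]])
def ray(p,uv):
    n=cv2.undistortPoints(np.array(uv,float).reshape(-1,1,2),K(p),np.array(p['distortion']))[:,0]
    return Ro.from_rotvec(p['rotation']).apply(np.c_[n,np.ones(len(n))])
def onz(p,uv,z):
    d=ray(p,uv);return p['origin']+d*((z-p['origin'][2])/d[:,2])[:,None]
def proj(p,X):
    Ri=Ro.from_rotvec(p['rotation']).inv()
    return cv2.projectPoints(np.array(X,float).reshape(-1,3),Ri.as_rotvec(),-Ri.apply(p['origin']),K(p),np.array(p['distortion']))[0][:,0]
def tri(obs):
    """nearest point to rays [(p,uv),...] and residual"""
    A=np.zeros((3,3));b=np.zeros(3);L=[]
    for p,uv in obs:
        d=ray(p,uv)[0];d/=np.linalg.norm(d);M=np.eye(3)-np.outer(d,d);A+=M;b+=M@p['origin'];L.append((M,p['origin']))
    X=np.linalg.solve(A,b);return X,[np.linalg.norm(M@(X-o)) for M,o in L]
E
python3 - <<'E'
from h import *
p=cams.camera_params('wrist');o=status.get_obs();R=Ro.from_rotvec(o['ee_rot']).inv()
print(R.apply(p['origin']-o['tcp_pos']),(R*Ro.from_rotvec(p['rotation'])).as_matrix())
p=cams.camera_params('top')
print(onz(p,[[219,241],[205,222],[235,262]],45),onz(p,[[420,234],[406,266]],40),onz(p,[[317,187]],150),onz(p,[[412,249]],14))
rel([479+30,265+23,404],217)
E
```

```text
[73.216   0.7941 20.7534] [[-0.0007 -0.9658 -0.2594]
 [ 1.     -0.0007 -0.    ]
 [-0.0001 -0.2594  0.9658]]
[[479.0955 265.5912  45.    ]
 [530.8214 305.6294  45.    ]
 [422.3766 220.5204  45.    ]] [[ 500.9135 -284.3749   40.    ]
 [ 413.7359 -245.256    40.    ]] [[616.6333  -2.7965 150.    ]] [[ 459.6854 -266.6933   14.    ]]
t 1.2 tcp [173.9279 521.7905 404.7376] az 161.56225798384384 F [-0.6493  0.3448  1.3042] w 93.09948148978759
rel [-0.3918 -0.1158  0.0007] [-0.     -0.     -0.9676]
```

```bash
python3 -m handwheel '[[-0.044,-0.0215,0,0,0,-0.12],[-0.088,-0.043,0,0,0,-0.24],[-0.133,-0.0645,0,0,0,-0.36],[-0.177,-0.086,0,0,0,-0.48],[-0.221,-0.1075,0,0,0,-0.6],[-0.266,-0.129,0,0,0,-0.73],[-0.31,-0.15,0,0,0,-0.85],[-0.354,-0.172,0,0,0,-0.968],[-0.354,-0.172,0,0,0,-0.968],[-0.354,-0.172,0,0,0,-0.968]]' 0.093
python3 - <<'E'
from h import *
rel([479,265,404],217)
im,p=grab('wrist','w1');print([(d['at'],d['p']) for d in cams.search_frame('housing','wrist')])
g=cv2.cvtColor(im,cv2.COLOR_RGB2GRAY)
print(proj(p,[[479,265,45],[531,306,45],[422,220,45]]))
E
```

```text
time: 2.45
tcp_pos: [455.1, 246.7, 404.6]
ee_rot: [0.994, -2.979, -0.001]
contact_force: [0.2, -0.1, -0.6]
gripper_width: 93.3
gripper_force: 0.0
t 2.45 tcp [455.0882 246.7336 404.5893] az -143.08289277011767 F [ 0.1915 -0.145  -0.6262] w 93.32301633808878
rel [-0.0301  0.0002  0.0006] [ 0.0008 -0.0005 -0.0014]
[([474.2, 263.9, 46.1], 0.64)]
[[309.4303 206.9873]
 [310.9807 265.8221]
 [307.4981 135.5621]]
```

View pics/w1.png

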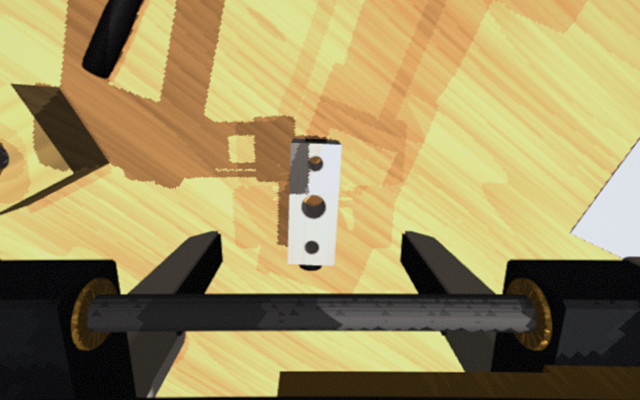

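The wrist picture shows the housing's top with the bore at (314,206), peg holes at (315,163) and (312,247), corners (291,140), (341,142), (338,266), (289,264), knob at the lower end.

```bash
python3 - <<'E'
from h import *
im,p=grab('wrist')
P=onz(p,[[314,206],[315,162.5],[312,247.5],[291,140],[341,142],[338,266],[289,264]],45);print(P)
print('holes',np.linalg.norm(P[1]-P[2]),'len',np.linalg.norm(P[3]-P[6]),np.linalg.norm(P[4]-P[5]),'w',np.linalg.norm(P[3]-P[4]),'ctr',P[3:].mean(0))
for a,b in [(1,2),(3,6),(4,5)]: d=P[b]-P[a];print(np.degrees(np.arctan2(d[1],d[0])))
it,pt=grab('top');print(tri([(p,[314,206]),(pt,[219,241])]))
c=it[210:272,190:250];g=cv2.cvtColor(c,cv2.COLOR_RGB2GRAY);m=(c[:,:,2]>110).astype(np.uint8)
n,l,s,ce=cv2.connectedComponentsWithStats(m);print(s,ce+[190,210])
cv2.imwrite('pics/crop1.png',np.hstack([cv2.resize(c[:,:,::-1],None,fx=6,fy=6),cv2.resize(cv2.cvtColor(m*255,cv2.COLOR_GRAY2BGR),None,fx=6,fy=6)]))
rel([479,265,404],217)
E
```

```text
[[474.8977 268.8969  45.    ]
 [438.3219 242.4413  45.    ]
 [512.8606 294.9808  45.    ]
 [434.7815 210.3167  45.    ]
 [406.8983 250.5428  45.    ]
 [513.138  330.3315  45.    ]
 [543.029  286.7246  45.    ]]
holes 91.19428732642812 len 132.49785827632962 132.86499096590535 w 48.94503570911232 ctr [474.4617 269.4789  45.    ]
35.17854036578985
35.21687283113231
36.90745130014082
(array([479.269 , 271.1092,  25.4035]), [np.float64(1.4499744782387778), np.float64(1.4499744782387638)])
[[   0    0   60   62 3550]
 [   9    8   15   13   79]
 [  29   43   14   13   91]] [[219.6665 240.3837]
 [206.0253 224.1392]
 [224.7033 259.2418]]
t 2.65 tcp [454.4716 247.5698 404.8786] az -142.89638919989187 F [-0.3578 -0.4518 -0.424 ] w 92.85593087107084
rel [-0.0301 -0.0009  0.0009] [0.0002 0.0001 0.0018]
```

```bash
python3 - <<'E'
from h import *
# refined holes: subpixel dark-blob centroids inside housing top in wrist
im=cv2.imread('pics/w1.png');g=cv2.cvtColor(im,cv2.COLOR_BGR2GRAY)
for u,v,r in [(314,206,20),(315,163,13),(312,247,13)]:
    w=g[v-r:v+r+1,u-r:u+r+1];m=(w<110).astype(np.uint8);n,l,s,c=cv2.connectedComponentsWithStats(m)
    print([(s[i].tolist(),(c[i]+[u-r,v-r]).round(1)) for i in range(1,n) if s[i,4]>20])
E
```

```text
[([0, 0, 13, 8, 81], array([299.2, 189. ])), ([8, 10, 23, 22, 382], array([313.5, 207. ]))]
[([0, 0, 21, 27, 326], array([309.4, 163.3]))]
[([6, 7, 14, 13, 129], array([311.4, 247. ]))]
```

```bash
python3 -m handwheel '[[-0.014,0.002,0.05,0,0,0.022],[-0.029,0.005,0.1,0,0,0.022],[-0.029,0.005,0.15,0,0,0.022],[-0.029,0.005,0.15,0,0,0.022],[-0.029,0.005,0.15,0,0,0.022]]'
python3 - <<'E'
from h import *
im,p=grab('wrist','w2');rel([474.5,269.2,255],215.8)
E
```

```text
time: 3.28
tcp_pos: [475.8, 268.8, 256.4]
ee_rot: [-0.965, 2.988, 0.0]
contact_force: [0.6, 0.3, 0.0]
gripper_width: 93.2
gripper_force: 0.0
t 3.325 tcp [476.1874 268.7331 257.1162] az -144.20012163277056 F [ 0.0615 -0.295  -0.8864] w 92.8369208231454
rel [0.0011 0.0014 0.0021] [-0.0012  0.0036 -0.    ]
```

View pics/w2.png

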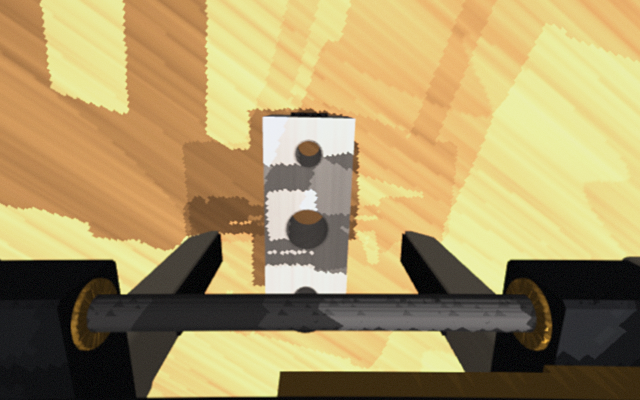

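The close picture shows the bore at (307.5,230), near peg hole at (308,153), housing edges at u=264..355 (top edge v≈117); the other hole is behind the gripper's bar.

```bash
python3 - <<'E'
from h import *
im,p=grab('wrist')
print(onz(p,[[307.5,230],[308,153.5],[264,116.5],[355,117]],45))
# w1 cam pose from tcp then: tool pose offset relative to now
p1=dict(p);R=Ro.from_rotvec([0.994,-2.979,-0.001]);off=np.array([73.216,.794,20.753])
p1['origin']=np.array([455.1,246.7,404.7])+R.apply(off)
o=status.get_obs();Rc=Ro.from_rotvec(o['ee_rot']).inv()*Ro.from_rotvec(p['rotation']);p1['rotation']=(R*Rc).as_rotvec()
for a,b in [((314,206),(307.5,230)),((315,162.5),(308,153.5))]: print(tri([(p1,a),(p,b)]))
print('axis at z45',proj(p,[[*o['tcp_pos'][:2],45]]),o['tcp_pos'])
E
```

```text
[[477.229  268.4751  45.    ]
 [440.1747 242.287   45.    ]
 [437.802  211.3106  45.    ]
 [409.2451 251.4115  45.    ]]
(array([466.0025, 260.4424,  80.9195]), [np.float64(0.39107657447229366), np.float64(0.39107657447234095)])
(array([446.1322, 246.7757, -13.4551]), [np.float64(1.134459765874476), np.float64(1.1344597658743627)])
axis at z45 [[308.6159 228.9496]] [476.3059 268.6256 257.3231]
```

```bash
python3 -m handwheel '[[0,0,0.03,0,0,0],[0,0,0.061,0,0,0],[0,0,0.061,0,0,0]]' && python3 -m handwheel '[[0,0,0,0,0,0],[0,0,0,0,0,0],[0,0,0,0,0,0],[0,0,0,0,0,0],[0,0,0,0,0,0]]' 0.02 35
```

```text
time: 3.75
tcp_pos: [475.2, 268.0, 193.8]
ee_rot: [0.964, -2.989, 0.0]
contact_force: [-0.1, -0.5, -0.3]
gripper_width: 92.7
gripper_force: 0.0
time: 4.38
tcp_pos: [475.9, 267.9, 194.1]
ee_rot: [-0.965, 2.989, -0.001]
contact_force: [0.9, -2.7, 3.1]
gripper_width: 49.6
gripper_force: 34.9
```

```bash
python3 -m handwheel '[[0,0,-0.02,0,0,0],[0,0,-0.06,0,0,0],[0,0,-0.11,0,0,0],[0,0,-0.16,0,0,0],[0,0,-0.21,0,0,0],[0,0,-0.226,0,0,0],[0,0,-0.226,0,0,0]]' && python3 -m handwheel '[[0.012,-0.022,0,0,0,0.044],[0.035,-0.066,0,0,0,0.132],[0.06,-0.115,0,0,0,0.23],[0.085,-0.163,0,0,0,0.33],[0.111,-0.212,0,0,0,0.43],[0.136,-0.26,0,0,0,0.525],[0.162,-0.309,0,0,0,0.625],[0.187,-0.357,0,0,0,0.72],[0.213,-0.406,0,0,0,0.82],[0.237,-0.452,0,0,0,0.91],[0.258,-0.493,0,0,0,0.995],[0.272,-0.519,0,0,0,1.05]]' && python3 -m handwheel '[[0,0,0,0,0,0],[0,0,0,0,0,0]]' 
python3 - <<'E'
from h import *
im,p=grab('wrist','w3');rel([459,-267,420],156)
print(proj(p,[[501,-284,40],[414,-245,40]]))
print([(d['at'],d['p']) for d in cams.search_frame('foot','wrist')])
E
```

```text
time: 5.25
tcp_pos: [475.3, 268.1, 419.1]
ee_rot: [0.965, -2.989, -0.0]
contact_force: [0.6, -0.1, -6.1]
gripper_width: 50.0
gripper_force: 34.9
time: 6.75
tcp_pos: [557.8, -314.3, 415.0]
ee_rot: [-0.669, -3.063, -0.004]
contact_force: [-0.3, 0.9, -4.8]
gripper_width: 49.3
gripper_force: 34.9
time: 7.0
tcp_pos: [557.9, -311.6, 416.7]
ee_rot: [-0.662, -3.066, -0.005]
contact_force: [1.1, 0.4, -4.8]
gripper_width: 49.7
gripper_force: 34.9
t 7.05 tcp [ 557.9799 -311.1632  417.5074] az 155.65523349351358 F [-0.2702  0.3543 -5.8414] w 49.63284743770059
rel [ 0.1084 -0.0006 -0.0021] [ 0.0015 -0.0039 -0.006 ]
[[311.2761 116.5309]
 [310.8012  11.2116]]
[([447.9, -264.6, 17.4], 0.63)]
```

View pics/w3.png

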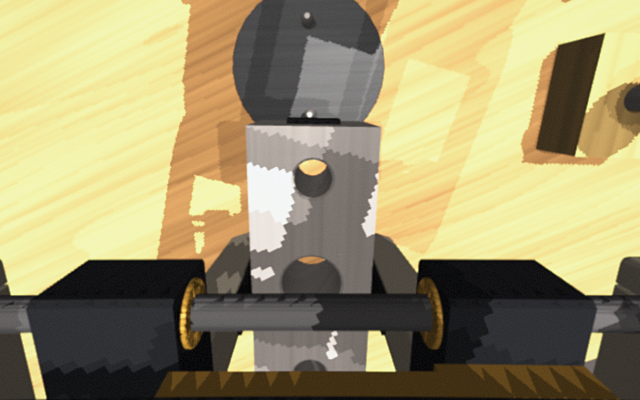

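The picture shows the housing held, its near peg hole at (312,178), and beyond it the foot disc with pegs at about (308,17) and (310,115).

```bash
cat >> h.py <<'E'
def tool(X):
    o=status.get_obs();return Ro.from_rotvec(o['ee_rot']).inv().apply(np.array(X)-o['tcp_pos'])
E
python3 - <<'E'
from h import *
im,p=grab('wrist');o=status.get_obs();zt=o['tcp_pos'][2]
im=cv2.imread('pics/w3.png')
cv2.imwrite('pics/crop3.png',np.hstack([cv2.resize(im[0:40,288:328],None,fx=9,fy=9,interpolation=0),cv2.resize(im[92:132,288:328],None,fx=9,fy=9,interpolation=0)]))
P=onz(p,[[308,17],[310,115]],40);print(P,tool(P),np.linalg.norm(P[0]-P[1]))
H=onz(p,[[312,178],[312,275]],zt-150);print(tool(H))
E=onz(p,[[247,126],[381,126]],zt-150);print(tool(E))
D=onz(p,[[233,60],[384,60]],14);print(D,D.mean(0))
E
```

```text
[[ 417.9952 -249.4825   40.    ]
 [ 500.0929 -284.6761   40.    ]] [[152.3648  -2.0439 379.1486]
 [ 63.0585  -0.3193 379.0006]] 89.32307941395509
[[ 46.247    0.9881 150.0781]
 [  5.4571   0.9797 150.01  ]]
[[ 65.7246 -22.8581 150.0944]
 [ 65.6726  26.315  150.1278]]
[[ 417.2679 -335.0572   14.    ]
 [ 482.0133 -191.9797   14.    ]] [ 449.6406 -263.5184   14.    ]
```

View pics/crop3.png

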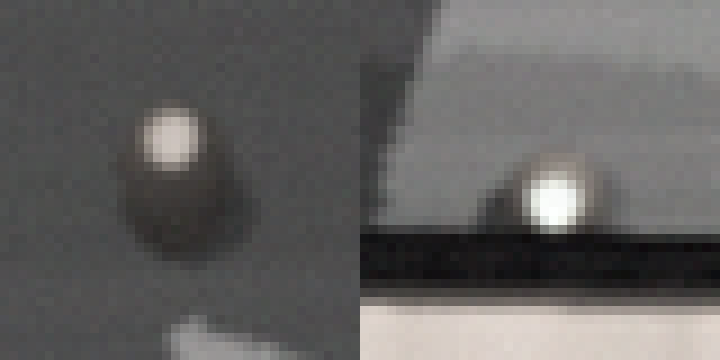

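```bash
python3 -c "
from h import *
im,p=grab('wrist','w3b')
import pickle;pickle.dump((p,status.get_obs()),open('v1.pkl','wb'))"
python3 -m handwheel '[[-0.01,0.03,0,0,0,0],[-0.02,0.06,0,0,0,0],[-0.02,0.06,0,0,0,0],[-0.02,0.06,0,0,0,0]]'
cat > m.py <<'E'
from h import *
import pickle
p1,o1=pickle.load(open('v1.pkl','rb'))
im,p=grab('wrist','w4');o=status.get_obs()
cr=[];T=[]
for q,uv1 in [((417.7,-249,40),(306.4,14.8)),((500,-284.5,40),(309.2,113.7))]:
    u,v=proj(p,[q])[0].astype(int);r=12;v0=max(v-r,0);w=cv2.cvtColor(im[v0:v+r,u-r:u+r],cv2.COLOR_RGB2GRAY).astype(float)
    t=np.percentile(w,50)+.5*(w.max()-np.percentile(w,50));m=(w>t).astype(np.uint8);n,l,s,c=cv2.connectedComponentsWithStats(m)
    print((u,v),[(s[i,4],(c[i]+[u-r,v0]).round(1)) for i in range(1,n)])
    cr.append(cv2.resize(im[v0:v0+24,u-r:u+r,::-1],(384,384),interpolation=0))
cv2.imwrite('pics/crop4.png',np.hstack(cr));print(o1['tcp_pos'],o['tcp_pos'],o1['ee_rot'],o['ee_rot'])
pickle.dump((p,o),open('v2.pkl','wb'))
E
python3 m.py
```

```text
time: 7.7
tcp_pos: [601.0, -265.1, 419.9]
ee_rot: [-0.662, -3.071, 0.001]
contact_force: [-0.9, -0.3, -5.0]
gripper_width: 49.9
gripper_force: 34.9
(np.int64(244), np.int64(-8)) [(np.int32(46), array([237.3,   1.6]))]
(np.int64(251), np.int64(92)) [(np.int32(22), array([249.9,  90.9]))]
[ 558.201  -310.8931  419.3559] [ 600.8002 -265.5664  419.8738] [-0.6614 -3.0704 -0.0008] [-0.6632 -3.0706  0.0009]
```

View pics/crop4.png

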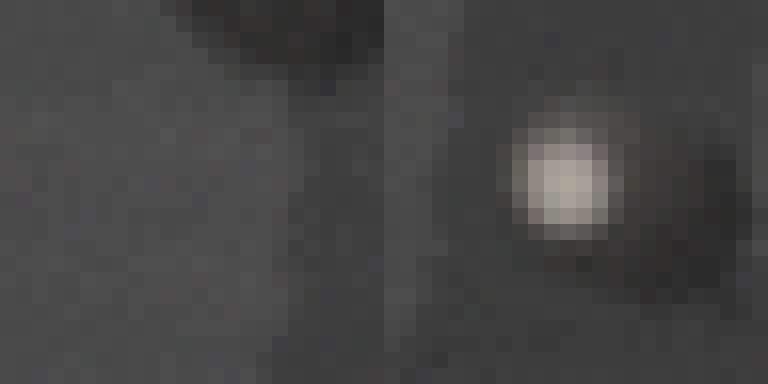

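In the shifted view the near peg's tip is at (249.9,91); the far peg is out of view.

```bash
python3 - <<'E'
from h import *
import pickle
p1,o1=pickle.load(open('v1.pkl','rb'));p2,o2=pickle.load(open('v2.pkl','rb'))
print('tri',tri([(p1,(309.2,113.7)),(p2,(249.9,91))]))
P=onz(p1,[[306.4,14.8],[309.2,113.7]],40);Q=onz(p2,[[249.9,91]],40);print(P,Q,np.linalg.norm(P[0]-P[1]),'centre',P.mean(0))
d=P[0]-P[1];az=np.degrees(np.arctan2(d[1],d[0]));print('az',az)
for z in(150,):
  R=Ro.from_rotvec(o1['ee_rot']).inv();f=lambda X:R.apply(np.array(X)-o1['tcp_pos'])
  zt=o1['tcp_pos'][2]; print('hole tool',f(onz(p1,[[312,178]],zt-z)))
rel([*P.mean(0)[:2],300],az)
E
```

```text
tri (array([ 498.5798, -284.7586,   43.0828]), [np.float64(0.4851764647654846), np.float64(0.4851764647654691)])
[[ 415.9675 -250.3033   40.    ]
 [ 498.992  -285.14     40.    ]] [[ 497.9184 -284.8537   40.    ]] 90.03702859328351 centre [ 457.4798 -267.7216   40.    ]
az 157.23735906411096
hole tool [[ 46.2023   1.0954 150.0386]]
t 7.75 tcp [ 600.8002 -265.5664  419.8738] az 155.62642630816833 F [ 0.8921 -0.0121 -4.8874] w 49.93536075382696
rel [ 0.1297 -0.061   0.1199] [-0.0006 -0.0001 -0.0281]
```

```bash
python3 -m handwheel '[[0.02,-0.01,0,0,0,-0.01],[0.06,-0.03,0,0,0,-0.02],[0.1,-0.05,0,0,0,-0.028],[0.1285,-0.0622,0.03,0,0,-0.028],[0.1285,-0.0622,0.07,0,0,-0.028],[0.1285,-0.0622,0.115,0,0,-0.028],[0.1285,-0.0622,0.15,0,0,-0.028],[0.1285,-0.0622,0.165,0,0,-0.028],[0.1285,-0.0622,0.165,0,0,-0.028],[0.1285,-0.0622,0.165,0,0,-0.028]]'
python3 - <<'E'
from h import *
im,p=grab('wrist','w5');rel([458.1,-269.3,255],157.2)
cv2.imwrite('pics/crop5.png',cv2.resize(im[100:300,220:400,::-1],None,fx=3,fy=3))
o=status.get_obs();R=Ro.from_rotvec(o['ee_rot'])
print(proj(p,[[416,-250.3,40],[499,-285.1,40]]),proj(p,R.apply([[45,0,150],[0,0,150],[45,0,195]])+o['tcp_pos']))
E
```

```text
time: 9.0
tcp_pos: [458.9, -269.9, 256.3]
ee_rot: [0.621, 3.077, -0.003]
contact_force: [0.7, -0.4, -4.6]
gripper_width: 49.8
gripper_force: 34.9
t 9.05 tcp [ 458.9715 -269.8259  256.4402] az 157.2035146392761 F [ 0.7837  0.2114 -4.0878] w 49.74793321608279
rel [0.001  0.0001 0.0014] [-0.0012  0.0031  0.0001]
[[312.6747 150.6393]
 [312.7321 292.1448]] [[309.3173 180.5688]
 [309.5377 285.9616]
 [309.7289 161.6794]]
```

View pics/crop5.png

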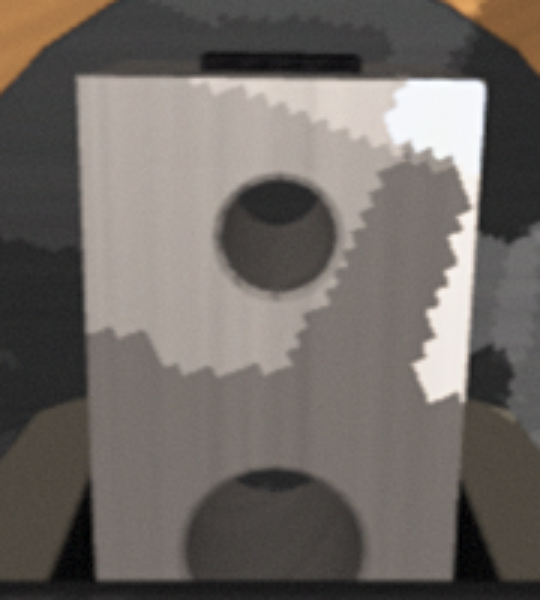

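The crop shows the near hole at about (312.7,178.7), on the column predicted for the peg (312.7); the peg itself isn't yet visible through it.

```bash
python3 -m handwheel '[[0.0008,0,0.006,0,0,0],[0.0008,0,0.012,0,0,0],[0.0008,0,0.018,0,0,0],[0.0008,0,0.018,0,0,0],[0.0008,0,0.018,0,0,0]]'
python3 - <<'E'
from h import *
im,p=grab('wrist','w6');rel([458.1,-269.3,255],157.2)
cv2.imwrite('pics/crop6.png',cv2.resize(im[120:220,260:360,::-1],None,fx=5,fy=5))
o=status.get_obs();R=Ro.from_rotvec(o['ee_rot'])
print(proj(p,[[416,-250.3,40],[499,-285.1,40]]),proj(p,R.apply([[46.2,1.2,150],[46.2,1.2,195]])+o['tcp_pos']))
E
```

```text
time: 9.68
tcp_pos: [457.7, -268.9, 236.7]
ee_rot: [-0.621, -3.08, -0.0]
contact_force: [0.4, -0.4, -4.8]
gripper_width: 50.1
gripper_force: 34.9
t 9.725 tcp [ 457.7416 -268.9709  236.833 ] az 157.20944647771387 F [ 0.4387  0.2033 -5.5269] w 49.86857377950154
rel [-0.0005 -0.0002 -0.0182] [-0.0001  0.0002  0.0002]
[[311.5964 159.7316]
 [311.7549 313.4536]] [[312.1606 177.6051]
 [311.8631 159.4116]]
```

View pics/crop6.png

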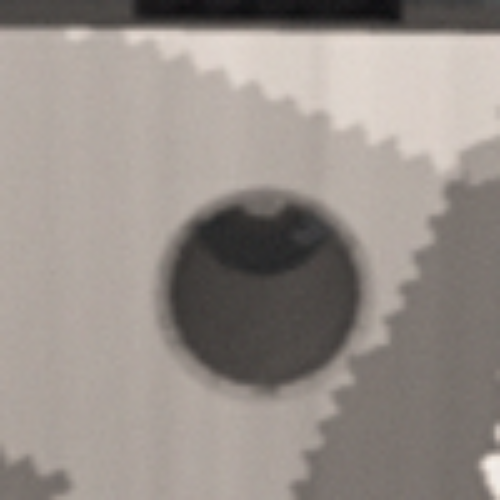

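The near peg's tip shows at the top of the hole, at (312.6,160), in line with the hole's column; the alignment is right. Lowering.

```bash
python3 -m handwheel '[[0,0,0.004,0,0,0],[0,0,0.008,0,0,0],[0,0,0.012,0,0,0],[0,0,0.016,0,0,0],[0,0,0.02,0,0,0],[0,0,0.024,0,0,0],[0,0,0.027,0,0,0],[0,0,0.027,0,0,0]]'
```

```text
time: 10.72
tcp_pos: [457.6, -268.8, 209.5]
ee_rot: [-0.621, -3.079, -0.001]
contact_force: [-0.2, -0.6, -4.3]
gripper_width: 50.0
gripper_force: 34.9
```

```bash
python3 -m handwheel '[[0,0,0.001,0,0,0],[0,0,0.002,0,0,0],[0,0,0.002,0,0,0]]'
```

```text
time: 11.1
tcp_pos: [457.7, -268.9, 208.2]
ee_rot: [0.621, 3.079, -0.001]
contact_force: [-0.8, 1.3, -0.3]
gripper_width: 50.4
gripper_force: 34.9
```

```bash
python3 -m handwheel '[[0,0,0,0,0,0],[0,0,0,0,0,0],[0,0,0,0,0,0],[0,0,0,0,0,0],[0,0,0,0,0,0]]' 0.093 && python3 -m handwheel '[[0,0,-0.02,0,0,0],[0,0,-0.06,0,0,0],[0,0,-0.11,0,0,0],[0,0,-0.16,0,0,0],[0,0,-0.2,0,0,0],[0,0,-0.2,0,0,0],[0,0,-0.2,0,0,0]]'
python3 - <<'E'
from h import *
im,p=grab('wrist','w7');rel([610,0,420],157.2)
print([(d['at'],d['p']) for d in cams.search_frame('housing','wrist')])
o=status.get_obs();R=Ro.from_rotvec(o['ee_rot'])
print('bore',proj(p,[[457.5,-267.7,59]]),[g(p) for g in []])
E
```

```text
time: 11.72
tcp_pos: [457.7, -268.9, 207.8]
ee_rot: [0.621, 3.08, -0.0]
contact_force: [-0.3, 0.3, 0.9]
gripper_width: 91.7
gripper_force: 0.0
time: 12.6
tcp_pos: [457.4, -268.6, 407.0]
ee_rot: [-0.621, -3.079, -0.001]
contact_force: [-0.1, 0.3, -0.5]
gripper_width: 93.2
gripper_force: 0.0
t 12.65 tcp [ 457.3146 -268.5785  406.3621] az 157.20664762399565 F [-0.5662  0.6387 -0.0066] w 93.23702991745377
rel [-0.0367  0.3068 -0.0135] [ 0.0009 -0.0024  0.0001]
[([458.1, -269.6, 60.2], 0.57)]
bore [[311.1402 182.1236]] []
```

View pics/w7.png

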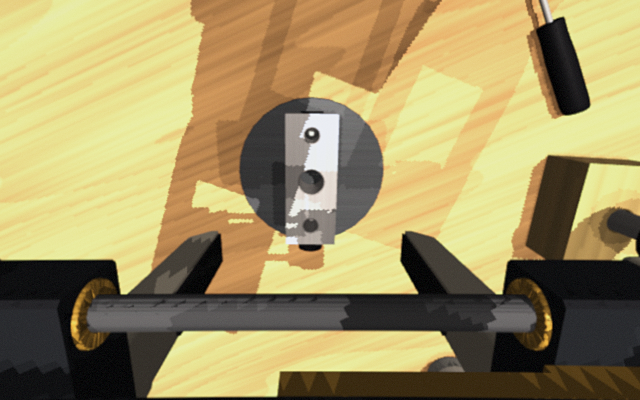

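The housing sits over the pegs: bore at (311,182), exactly where predicted, pegs showing in the holes at (312,134) and (311,225). Next, the lamp; I have used my 10 pictures, so the rest goes by numbers.

```bash
python3 -m handwheel '[[-0.002,0.016,-0.01,0,0,0.14],[-0.006,0.05,-0.025,0,0,0.3],[-0.01,0.085,-0.025,0,0,0.46],[-0.014,0.12,-0.025,0,0,0.62],[-0.018,0.155,-0.025,0,0,0.78],[-0.023,0.19,-0.025,0,0,0.94],[-0.027,0.225,-0.025,0,0,1.1],[-0.031,0.26,-0.025,0,0,1.26],[-0.035,0.29,-0.025,0,0,1.42],[-0.037,0.307,-0.025,0,0,1.571],[-0.037,0.307,-0.025,0,0,1.571],[-0.037,0.307,-0.025,0,0,1.571]]'
cat > lamp.py <<'E'
from h import *
im,p=grab('wrist');o=status.get_obs()
print('net',[(c,d['at'],round(d['p'],2)) for c in('wrist','lamp') if c=='wrist' for d in cams.search_frame('lamp',c)],[(d['at'],round(d['p'],2)) for d in cams.search_frame('block','wrist')])
hsv=cv2.cvtColor(im,cv2.COLOR_RGB2HSV);print('predicted',proj(p,[[612,-2,170]]))
m=((hsv[...,1]<40)&(hsv[...,2]>140)).astype(np.uint8);n,l,s,c=cv2.connectedComponentsWithStats(m)
for i in range(1,n):
    if s[i,4]>150:
        print(s[i],c[i])
        cs=max(cv2.findContours((l==i).astype(np.uint8),0,1)[0],key=len)
        if len(cs)>5:
            e=cv2.fitEllipse(cs);print(' ellipse',e);print('  at170',onz(p,[e[0]],170))
E
python3 lamp.py; python3 -c "
from h import *
rel([610,0,430],67.2)"
```

```text
time: 14.2
tcp_pos: [610.5, -0.7, 431.7]
ee_rot: [-2.613, -1.742, 0.003]
contact_force: [-0.1, -0.9, 0.1]
gripper_width: 92.9
gripper_force: 0.0
net [('wrist', [613.6, 4.2, 174.6], 0.79)] [([621.6, 15.3, 63.1], 0.9)]
predicted [[316.418  207.4225]]
[ 288  180   58   55 2367] [317.3861 206.1098]
 ellipse ((317.880859375, 205.8692626953125), (52.49784851074219, 56.00627899169922), 133.2290802001953)
  at170 [[613.4402  -1.315  170.    ]]
t 14.35 tcp [610.4187  -1.0031 432.5902] az 67.21650653672943 F [-0.4111  0.0717  1.1241] w 92.99379747989002
rel [ 0.0008 -0.0008  0.0026] [-0.0004  0.0003  0.0003]
```

```bash
python3 -c "
from h import *
import pickle;im,p=grab('wrist');pickle.dump(p,open('l1.pkl','wb'))"
python3 -m handwheel '[[0.01,0.03,0,0,0,0],[0.02,0.06,0,0,0,0],[0.02,0.06,0,0,0,0],[0.02,0.06,0,0,0,0]]'; cat >> lamp.py <<'E'
        import pickle
        if abs(s[i,4]-2367)<600: print('  tri',tri([(pickle.load(open('l1.pkl','rb')),(317.9,205.9)),(p,e[0])]))
rel([613.4,-1.3,430],67.2)
E
python3 lamp.py
```

```text
time: 14.9
tcp_pos: [673.2, -5.3, 432.5]
ee_rot: [-2.616, -1.738, 0.001]
contact_force: [0.4, 0.5, 0.2]
gripper_width: 92.9
gripper_force: 0.0
net [('wrist', [619.7, 4.8, 174.1], 0.68)] [([629.1, 15.5, 65.2], 0.69)]
predicted [[236.4195 232.9272]]
[ 607   64   33  196 5826] [624.2427 159.8028]
 ellipse ((624.1280517578125, 151.34776306152344), (32.38796615600586, 276.7599182128906), 179.34828186035156)
  at170 [[885.9117 -51.612  170.    ]]
[ 209  206   55   53 2007] [236.996  231.9552]
 ellipse ((236.8374786376953, 232.08438110351562), (45.470760345458984, 56.92226028442383), 142.4197998046875)
  at170 [[612.5831  -1.5164 170.    ]]
  tri (array([614.1927,  -0.5034, 174.523 ]), [np.float64(0.1748331876588426), np.float64(0.1748331876588394)])
t 15.05 tcp [672.9742  -4.9452 433.2221] az 67.20138078758708 F [-0.4023  0.3592  0.601 ] w 92.78353047189704
rel [-0.0197 -0.0563  0.0032] [0.0001 0.     0.    ]
```

```bash
python3 -m handwheel '[[-0.01,-0.028,0,0,0,0],[-0.0197,-0.0563,0,0,0,0],[-0.0197,-0.0563,0.04,0,0,0],[-0.0197,-0.0563,0.08,0,0,0],[-0.0197,-0.0563,0.115,0,0,0],[-0.0197,-0.0563,0.128,0,0,0],[-0.0197,-0.0563,0.128,0,0,0]]' && python3 -m handwheel '[[0,0,0,0,0,0],[0,0,0,0,0,0],[0,0,0,0,0,0],[0,0,0,0,0,0],[0,0,0,0,0,0]]' 0.04 10
```

```text
time: 15.92
tcp_pos: [614.0, -1.3, 304.8]
ee_rot: [-2.616, -1.738, 0.001]
contact_force: [-1.1, 0.2, 1.2]
gripper_width: 93.0
gripper_force: 0.0
time: 16.55
tcp_pos: [614.2, -1.3, 305.0]
ee_rot: [2.617, 1.738, 0.0]
contact_force: [0.3, 0.8, 1.0]
gripper_width: 54.1
gripper_force: 10.0
```

```bash
python3 -m handwheel '[[0,0,0,0,0,0],[0,0,0,0,0,0],[0,0,0,0,0,-0.1],[0,0,0,0,0,-0.27],[0,0,0,0,0,-0.44],[0,0,0,0,0,-0.61],[0,0,0,0,0,-0.78],[0,0,0,0,0,-0.95],[0,0,0,0,0,-1.12],[0,0,0,0,0,-1.29],[0,0,0,0,0,-1.46],[0,0,0,0,0,-1.571]]' 0.093 && python3 -m handwheel '[[0,0,0,0,0,0],[0,0,0,0,0,0],[0,0,0,0,0,0],[0,0,0,0,0,0],[0,0,0,0,0,0],[0,0,0,0,0,0]]' 0.04 30 && python3 -m handwheel '[[0,0,-0.01,0,0,0],[0,0,-0.03,0,0,0],[0,0,-0.06,0,0,0],[0,0,-0.09,0,0,0],[0,0,-0.105,0,0,0],[0,0,-0.105,0,0,0]]'
python3 -c "
from h import *
rel([457.7,-268.9,410],157.2)"
```

```text
time: 18.05
tcp_pos: [614.2, -1.4, 304.6]
ee_rot: [-0.614, -3.081, 0.0]
contact_force: [-0.5, -0.6, 0.4]
gripper_width: 92.9
gripper_force: 0.0
time: 18.8
tcp_pos: [614.2, -1.4, 304.8]
ee_rot: [-0.621, -3.08, 0.0]
contact_force: [-1.3, -0.6, -0.5]
gripper_width: 53.7
gripper_force: 29.9
time: 19.55
tcp_pos: [614.3, -1.3, 410.7]
ee_rot: [0.62, 3.078, 0.0]
contact_force: [0.0, -0.9, -4.7]
gripper_width: 54.2
gripper_force: 29.9
t 19.55 tcp [614.3345  -1.3013 410.697 ] az 157.21039899985786 F [ 0.002  -0.8776 -4.6621] w 54.15040865463412
rel [ 0.0408 -0.3074  0.0005] [0.0005 0.0019 0.0002]
```

```bash
python3 -m handwheel '[[0.003,-0.02,0,0,0,0],[0.008,-0.06,0,0,0,0],[0.014,-0.105,0,0,0,0],[0.02,-0.15,0,0,0,0],[0.026,-0.195,0,0,0,0],[0.032,-0.24,0,0,0,0],[0.037,-0.28,0,0,0,0],[0.041,-0.3,0.01,0,0,0],[0.041,-0.3074,0.035,0,0,0],[0.041,-0.3074,0.055,0,0,0],[0.041,-0.3074,0.058,0,0,0],[0.041,-0.3074,0.058,0,0,0]]'
python3 -c "
from h import *
rel([457.7,-268.9,300],157.2)
im,p=grab('wrist','w8')
for c in('top','side'):
    grab(c); print(c,[(n,d['at'],round(d['p'],2)) for n in('lamp','housing') for d in cams.search_frame(n,c)[:2]])"
```

```text
time: 21.05
tcp_pos: [457.0, -269.0, 351.5]
ee_rot: [-0.621, -3.079, -0.001]
contact_force: [-0.0, -0.1, -3.6]
gripper_width: 53.7
gripper_force: 29.9
t 21.05 tcp [ 456.9521 -269.0112  351.4872] az 157.19528629409618 F [-0.0341 -0.0854 -3.6295] w 53.74974658271967
rel [-0.0007  0.0004  0.0515] [ 0.0002 -0.0011 -0.0001]
top [('housing', [437.1, -244.2, 59.1], 0.73)]
side [('lamp', [454.8, -277.8, 104.2], 0.58), ('lamp', [638.3, -55.4, 64.5], 0.38), ('housing', [455.4, -282.2, 61.8], 0.63)]
```

```bash
python3 -m handwheel '[[-0.0005,0,0.004,0,0,0],[-0.0005,0,0.008,0,0,0],[-0.0005,0,0.012,0,0,0],[-0.0005,0,0.016,0,0,0],[-0.0005,0,0.018,0,0,0],[-0.0005,0,0.018,0,0,0]]'
```

```text
time: 22.15
tcp_pos: [457.8, -269.0, 333.6]
ee_rot: [-0.621, -3.079, -0.0]
contact_force: [0.1, 0.6, -2.7]
gripper_width: 53.9
gripper_force: 29.9
```

```bash
python3 -m handwheel '[[0,0,0.005,0,0,0],[0,0,0.01,0,0,0],[0,0,0.015,0,0,0],[0,0,0.02,0,0,0],[0,0,0.025,0,0,0],[0,0,0.03,0,0,0],[0,0,0.032,0,0,0],[0,0,0.032,0,0,0]]'
```

```text
time: 23.15
tcp_pos: [457.8, -269.0, 301.6]
ee_rot: [-0.621, -3.079, -0.0]
contact_force: [0.4, -0.1, -2.8]
gripper_width: 53.6
gripper_force: 29.9
```

```bash
python3 -m handwheel '[[0,0,0.001,0,0,0],[0,0,0.002,0,0,0],[0,0,0.003,0,0,0],[0,0,0.003,0,0,0]]'
```

```text
time: 23.65
tcp_pos: [457.8, -269.1, 298.8]
ee_rot: [0.621, 3.08, -0.0]
contact_force: [-0.3, -0.2, -3.4]
gripper_width: 53.7
gripper_force: 29.9
```

```bash
python3 -m handwheel '[[0,0,0.0005,0,0,0],[0,0,0.001,0,0,0],[0,0,0.001,0,0,0]]';python3 -m handwheel '[[0,0,0.0005,0,0,0],[0,0,0.001,0,0,0],[0,0,0.001,0,0,0]]'
```

```text
time: 24.02
tcp_pos: [458.1, -269.2, 298.7]
ee_rot: [0.62, 3.078, -0.001]
contact_force: [-1.4, 0.6, 6.0]
gripper_width: 54.1
gripper_force: 29.9
time: 24.4
tcp_pos: [458.0, -269.5, 298.5]
ee_rot: [0.62, 3.078, -0.003]
contact_force: [-1.3, 1.4, 9.4]
gripper_width: 54.1
gripper_force: 30.0
```

Contact at the foot. Release and rise.

```bash
python3 -m handwheel '[[0,0,-0.001,0,0,0],[0,0,-0.001,0,0,0]]' && python3 -m handwheel '[[0,0,0,0,0,0],[0,0,0,0,0,0],[0,0,0,0,0,0],[0,0,0,0,0,0],[0,0,0,0,0,0],[0,0,0,0,0,0]]' 0.093 && python3 -m handwheel '[[0,0,-0.02,0,0,0],[0,0,-0.06,0,0,0],[0,0,-0.11,0,0,0],[0,0,-0.15,0,0,0],[0,0,-0.15,0,0,0],[0,0,-0.15,0,0,0]]'
python3 - <<'E'
from h import *
im,p=grab('wrist');print('net',[(n,d['at'],round(d['p'],2)) for n in('lamp','housing') for d in cams.search_frame(n,'wrist')[:1]])
hsv=cv2.cvtColor(im,cv2.COLOR_RGB2HSV);print('pred',proj(p,[[457.5,-268.5,164]]))
m=((hsv[...,1]<40)&(hsv[...,2]>140)).astype(np.uint8);n,l,s,c=cv2.connectedComponentsWithStats(m)
for i in range(1,n):
    if s[i,4]>150: print(s[i],c[i],onz(p,[c[i]],164))
E
```

```text
time: 24.65
tcp_pos: [457.9, -269.5, 298.5]
ee_rot: [0.62, 3.079, -0.002]
contact_force: [-1.3, 0.3, 5.6]
gripper_width: 53.8
gripper_force: 30.0
time: 25.4
tcp_pos: [457.8, -269.1, 297.7]
ee_rot: [0.621, 3.08, 0.0]
contact_force: [0.1, 0.0, 0.1]
gripper_width: 92.9
gripper_force: 0.0
time: 26.15
tcp_pos: [457.6, -268.8, 447.0]
ee_rot: [-0.62, -3.079, -0.001]
contact_force: [0.3, 0.1, 0.1]
gripper_width: 93.3
gripper_force: 0.0
net [('lamp', [452.1, -266.1, 166.7], 0.65), ('housing', [425.9, -252.2, 58.0], 0.95)]
pred [[310.4274 200.0442]]
[ 289  112   48   54 2011] [312.7553 134.9065] [[ 411.2503 -247.1002  164.    ]]
[294 174  43  49 985] [320.0843 196.7553] [[ 457.9758 -260.4209  164.    ]]
```

```bash
python3 -c "
from station import bot
print(bot.hand_in())"
```

```text
the job is handed in; nothing more can be done
None
```

I seated the housing on both pegs, stood the lamp upright in its middle bore down to the foot, backed the arm clear and handed the job in at about 26 s; the hand-in returned no verdict, and I did not re-check the screwdriver, tin and glue bottle afterwards.

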